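# Wind a table grill's grate up with its removable crank

## Task

Take the red removable crank from its white tray, fit it fully home onto the leaning square shaft on the front of the table grill, and wind the grate up with it until the tops of the grate bars are flush with the rim of the firebox. Then pull the crank off and lay it flat, socket side down as you found it, wholly inside its tray; set it down, do not drop it. Leave the two glass bowls, the orange case and the grill basket where they are.

Things in the scene. Friction and masses are not known exactly. Their poses are not given: they have to be found in the camera images.
- crank: Loose crank, 0.24 to 0.39 kg, lying flat in the tray. Origin: centre of the socket mouth in its underside; z up out of the hub's top, x along the arm to the knob. Hub: steel block 34 (x) by 28 (y) mm, z 0 to 56, plain flat sides. The socket opens downward: square, 16 mm wide with sides along x and y, 27 mm deep.
- hub_grip (a point): On the axis of the crank's hub, z = 42 mm in the crank's frame: a good height to grasp, across the crank's y (28 mm), the fingers either side of the arm. Axes as the crank's.
- knob_top (a point): Centre of the top of the crank's black knob (80, 0, 49 mm in the crank's frame). The knob is 22 mm thick, z 9 to 49, and does not spin; it stands on the red flat arm, 20 mm wide, z 0 to 9, which runs from the hub to x = 94.
- shaft_foot (a point): On the axis of the brass square shaft, on the steel collar (diameter 32) it rises from, 125 mm above the shelf; the crank's underside rests here when fully home, its origin at this point. z points out along the shaft, leaning 30 degrees from vertical towards the grill's front (the robot); x and y are square to the shaft's flats and turn with it. Gearbox face (90 by 90 mm): 10 mm below.
- shaft_tip (a point): End of the shaft, 26 mm out from shaft_foot. The shaft is 14 mm square for its first 14 mm, then a square nose tapers from 14 to 9 mm. The crank goes on in any of the four quarter-turn positions, with 1 mm play each side (about 0.15 rad of free turn each way). Axes as shaft_foot's.
- winder (a joint): Turn of the square shaft, rad, 0 to 2.1 (stops). It grows when turned clockwise as seen looking down onto the shaft's end (negative rotation about the shaft's z), and each rad raises the grate by 20 mm. Needs about 0.1 N m; stays where it is left.
- grate (a joint): Height of the grate above its lowest position, m, 0 to 0.042. At 0.030 the tops of its bars are flush with the firebox rim; it starts 15 to 28 mm below the rim. Geared to the shaft, stays where it is left.
- grate_top (a point): Centre of the grate at the level of the tops of its steel bars (grate about 202 by 222 mm).
- rim (a point): Middle of the front wall's upper edge of the grill's grey firebox (220 x 240 mm, walls 6 mm, rim 130 mm above the shelf), 55 mm behind the shaft's foot; axes are the grill's: x to its back, z up.
- tray: White shallow tray, fixed, 220 (x) by 160 (y) mm, wall 4 mm thick and 14 mm high, floor 4 mm thick. Origin: centre of its underside. It stands left or right of the grill, the grill basket on the other side.
- bowl_a: Clear glass pinch bowl, 68 mm wide, 30 mm high, loose; leave alone. Origin: centre of its underside.
- bowl_b: Amber glass pinch bowl, 68 mm wide, 30 mm high, loose; leave alone. Origin: centre of its underside.
- case: Orange thermometer case with flip-top lid, 150 x 44 x 26 mm, lying along its x, loose; leave alone. Origin: about the centre of its underside.
- basket: Stainless wire grill basket folded shut, 220 x 150 x 18 mm, wooden handle 160 mm towards -x, loose; leave alone. Origin: centre of the basket's underside.
Not all that is in view belongs to the job. What is meant by the crank is not blue, and is the larger of those in its own colour.

How it is judged:
By the outcome, as a careful person would: the job done as asked, in the order asked, and still so for the second after the job is handed in, with the robot touching nothing.
It also fails if it takes over 54 s, if anything falls off the work surface, if the arm or the gripper's body presses on something with over 40 N, if the wrist force passes 120 N, or if a joint passes its speed limit or range.

## Robot

A 6-joint arm with a two-finger parallel gripper is mounted at the origin on the work surface. World frame = base frame: x ahead of the robot, y to its left, z up, the work surface at z = 0. Lengths are in m, angles in rad, forces in N, time in s.
With the tool pointing down it reaches from about 0.325 to 0.775 m from the base axis. Payload 5.5 kg.
Tool frame: the origin (TCP) lies between the finger pads; the fingertips stand 8 mm ahead of it and the grasp point (between the pads) lies 11 mm behind it (tcp_to_tips is the distance from the TCP to the fingertips, in m); z points along the fingers, y is the line along which they close (so a half turn about z gives the same grasp; the last joint's range is limited). The gripper opens to 88 mm and grips with 3 to 60 N. Pads are 20 mm wide; open, the fingers measure 115 mm over their backs; the gripper's body (75 mm by 178 mm) begins 61 mm behind the grasp point.
Start: joints at [-1.222, 0.091, 1.231, -0, 1.82, -0.057], TCP at [0.237, -0.551, 0.231] pointing down, gripper open.
Joint ranges: [-2.87, 2.87], [-0.86, 2.18], [0.17, 2.46], [-1.51, 4.65], [0.06, 2.69], [-2.65, 2.65]. Speed limits (rad/s): [2.57, 2.57, 3.01, 3.14, 3.14, 3.14].

## Interface

Orientations are given as a unit quaternion [w, x, y, z].
In Python, from bench import * gives the robot as it stands. Calls block until the motion is done:
- move_to(position, orientation): joint-space move of the TCP to a pose.
- move_l(position, speed=0.15, orientation=None): straight line of the TCP; orientation=None keeps the orientation; speed is the mean speed in m/s.
- movej(angles): joint-space move.
- gripper_open() and close(): open the fingers fully, or close them until they stop; the grip force is fixed at half the most.
- hold(seconds).
- inverse_kinematics(position, orientation): joint angles nearest the present ones, or None.
- state(): the state.
- get_image(name): name is "scene" or "side" or "wrist"; returns a dict with "frame" (400x640x3 uint8, blue, green, red), "depth" (400x640 float32, m along the optical axis (not along the pixel's ray), 0 where there is no reading), "camera_matrix" (3x3 intrinsics, pixels), "view" (4x4, takes a point from world to camera coordinates). Camera axes: x right, y up, looking along -z (the intrinsics and any distortion apply to the point x, -y, -z); pixel columns grow to the right and rows downward; lengths in m; the calibration is good to about 2 mm. A picture is of the moment at which its call begins.
A pose or a line that the arm cannot do raises IKError and nothing moves.
- job_done(): hands the job in; it is judged then, once.
The state is a dict: "time": time; "joint_pos": joint angles; "dq": joint speeds; "joint_torque": joint torques, N m; "ee_pos": TCP position; "ee_rot": TCP orientation; "ft_force": force on the tool from outside, world axes, zero at the start; "moment": the same for the moment, N m; "finger_gap": finger opening in m; "finger_force": force on a finger pad.
Only numpy, scipy, OpenCV 4.12 (cv2) and the standard library are available. Lean on these libraries where they do the work, as an engineer would, in place of code of your own. Each camera call takes 0.05 s, during which the arm holds its last target. There are 200 camera calls.

## Working session

There is one attempt and no reset: what is moved stays moved. The work goes in short steps, each a Python script; the robot and the scene stay as the last script left them, time stands still between calls to the robot, and variables do not carry over. Pictures are saved under pics/ and viewed, at most 10 in all, crops included, and the job is handed in when it is done.

```bash
ls; mkdir -p pics
cat > h.py <<'E'
from bench import *
import numpy as np, cv2
from scipy.spatial.transform import Rotation as R
def unproj(im,u,v,d=None,z=None):
    K=im["camera_matrix"];V=np.linalg.inv(im["view"])
    r=np.array([(u-K[0,2])/K[0,0],-(v-K[1,2])/K[1,1],-1.0])
    o=V[:3,3];w=V[:3,:3]@r
    if z is not None: d=(z-o[2])/w[2]
    return o+w*d
def cloud(im):
    d=im["depth"];K=im["camera_matrix"];V=np.linalg.inv(im["view"])
    v,u=np.mgrid[:d.shape[0],:d.shape[1]]
    P=np.stack([(u-K[0,2])/K[0,0]*d,-(v-K[1,2])/K[1,1]*d,-d],-1)
    return P@V[:3,:3].T+V[:3,3]
def proj(im,p):
    K=im["camera_matrix"];c=im["view"]@np.append(p,1)
    return K[0,0]*c[0]/-c[2]+K[0,2], K[1,2]-K[1,1]*c[1]/-c[2]
def quat(M): 
    q=R.from_matrix(M).as_quat(); return [q[3],q[0],q[1],q[2]]
E
python3 - <<'E'
from h import *
for n in ("scene","side"):
    im=get_image(n); cv2.imwrite(f"pics/{n}0.png",im["frame"]); np.savez(f"/tmp/{n}0.npz",**im)
    print(n,im["camera_matrix"].tolist(),np.linalg.inv(im["view"]).round(3).tolist(),[k for k in im])
print(state())
E
```

```text
pics
scene [[502.44961307604376, 0.0, 319.15074374574004], [0.0, 502.44961307604376, 198.90395557931], [0.0, 0.0, 1.0]] [[-0.884, -0.349, 0.311, 0.989], [0.468, -0.667, 0.58, 0.936], [0.005, 0.658, 0.753, 1.202], [0.0, 0.0, 0.0, 1.0]] ['frame', 'depth', 'camera_matrix', 'view']
side [[432.96212864342476, 0.0, 325.7956116744191], [0.0, 432.96212864342476, 193.77097469158917], [0.0, 0.0, 1.0]] [[-0.788, 0.295, -0.54, -0.172], [-0.615, -0.409, 0.674, 0.939], [-0.022, 0.863, 0.504, 0.754], [0.0, 0.0, 0.0, 1.0]] ['frame', 'depth', 'camera_matrix', 'view']
{'time': 0.1, 'joint_pos': array([-1.22174163e+00,  9.17663775e-02,  1.23176957e+00, -2.10872794e-06,
        1.81978322e+00, -5.66926810e-02]), 'dq': array([-0.00077905, -0.00157035, -0.00235729,  0.00045907, -0.00032731,
        0.00020637]), 'joint_torque': array([ 3.83213584e-03, -4.47856236e+01, -4.07569706e+01,  7.01922923e-02,
        2.83835776e-02, -1.32717273e-04]), 'ee_pos': array([ 0.23673931, -0.55104812,  0.22962791]), 'ee_rot': array([-8.53900744e-04,  9.79491305e-01,  2.01484586e-01, -1.26753948e-04]), 'ft_force': array([ 0.25001174, -0.69315869, -0.06173926]), 'moment': array([ 0.01017303, -0.012768  , -0.03426478]), 'finger_force': 0.0, 'finger_gap': 0.08759287028190121}
```

View pics/scene0.png

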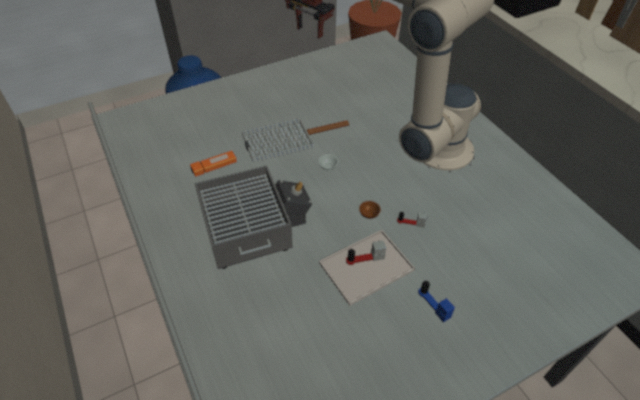

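View pics/side0.png

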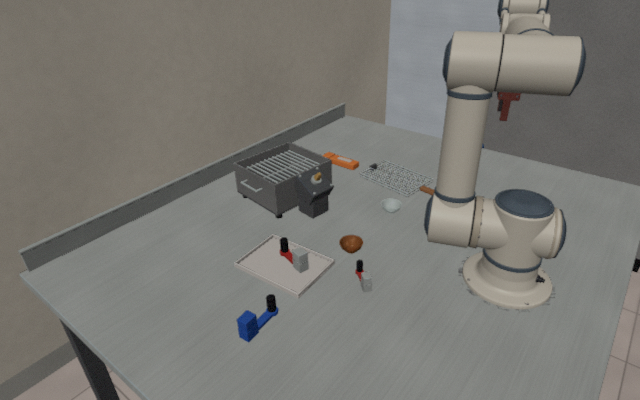

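The scene shows three candidates: the red crank in the tray (scene 365,253), a smaller red one on the table (411,219), and a blue one (436,302). I choose the tray one, red and larger. The grill's gearbox and brass shaft are at (298,188). Next I measure and check a close crop.

Run:
```python
from h import *
for n,box in (("scene",(310,225,425,310)),("side",(225,230,340,295))):
    im=dict(np.load(f"/tmp/{n}0.npz")); P=cloud(im); f=im["frame"]; hsv=cv2.cvtColor(f,cv2.COLOR_BGR2HSV)
    H,S,V=[hsv[...,i].astype(int) for i in range(3)]
    m=np.zeros(H.shape,bool); x0,y0,x1,y1=box; m[y0:y1,x0:x1]=1
    red=m&((H<8)|(H>172))&(S>140)&(V>60)
    Pr=P[red]; print(n,"red",red.sum(),np.median(Pr,0).round(4))
    top=m&(P[...,2]>0.05)&(P[...,2]<0.075); 
    hub=top&(V>90); kn=top&(V<60)
    print(" hub",hub.sum(),P[hub].mean(0).round(4),P[hub].std(0).round(4)," knob",kn.sum(),P[kn].mean(0).round(4))
    r=cv2.minAreaRect((P[hub][:,:2]*1000).astype(np.float32)); print(" hubrect",r)
    tr=m&(P[...,2]<0.02)&(V>150)&(S<60)
    c=cv2.minAreaRect((P[tr][:,:2]*1000).astype(np.float32)); print(" tray",tr.sum(),c, V[260,340])
    br=(H>12)&(H<28)&(S>110)&(V>90)&(P[...,2]>0.11)&(P[...,2]<0.2)&(P[...,0]>.3)&(P[...,0]<.9)&(np.abs(P[...,1])<.5)
    print(" brass",br.sum(),P[br].mean(0).round(4),np.argwhere(br).mean(0))
    g=(P[...,2]>0.122)&(P[...,2]<0.14)&(P[...,0]>.3)&(P[...,0]<1.1)&(np.abs(P[...,1])<.5)
    print(" rim",g.sum(),cv2.minAreaRect((P[g][:,:2]*1000).astype(np.float32)))
im=dict(np.load("/tmp/scene0.npz"))["frame"]; im2=dict(np.load("/tmp/side0.npz"))["frame"]
a=cv2.resize(im[200:320,300:460],(640,480)[:2],interpolation=3)
cv2.imwrite("pics/crop0.png",a)
```

```text
scene red 113 [0.4968 0.2725 0.013 ]
 hub 132 [0.4512 0.2838 0.0583] [0.0184 0.0107 0.0034]  knob 27 [0.5129 0.2843 0.0523]
 hubrect ((477.8795166015625, 275.0645446777344), (33.02561950683594, 99.03170776367188), 73.79558563232422)
 tray 0 ((0.0, 0.0), (0.0, 0.0), 0.0) 142
 brass 28 [0.5786 0.0464 0.1384] [186.39285714 298.82142857]
 rim 1206 ((713.6287841796875, 23.700592041015625), (247.04832458496094, 285.7238464355469), 82.07966613769531)
side red 72 [0.5046 0.2745 0.0131]
 hub 134 [0.4465 0.2867 0.0582] [0.0154 0.0092 0.0035]  knob 24 [0.5207 0.2656 0.0531]
 hubrect ((480.5611572265625, 273.5052185058594), (30.59563636779785, 107.28752136230469), 72.20579528808594)
 tray 2162 ((493.451904296875, 298.06683349609375), (220.69944763183594, 163.26852416992188), 2.8964133262634277) 137
 brass 25 [0.5744 0.0486 0.1422] [175.24 317.16]
 rim 854 ((717.0625, 24.2691650390625), (244.3550262451172, 297.1042785644531), 82.28585815429688)
```

View pics/crop0.png

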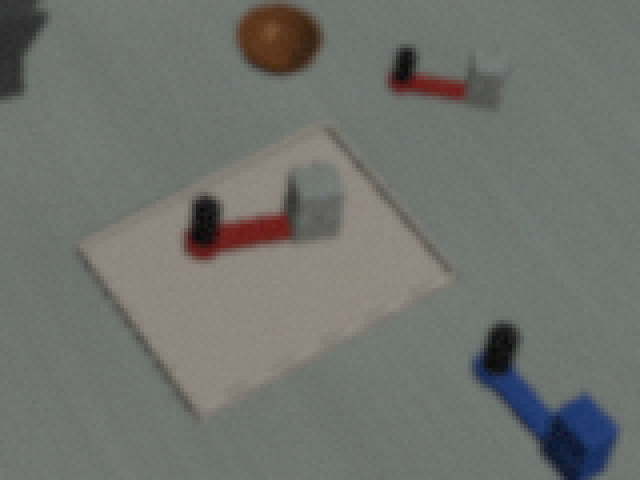

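The crop confirms the choice: a large red crank with a grey hub and black knob inside the white tray. The smaller red one and the blue one lie outside it. Next, wrist views close up of the shaft (along its axis) and the crank.

```bash
cat >> h.py <<'E'
def down(yaw):  # tool z down, tool y at yaw+90deg
    y=np.array([-np.sin(yaw),np.cos(yaw),0]);z=np.array([0,0,-1.]);return quat(np.stack([np.cross(y,z),y,z],1))
E
python3 - <<'E'
from h import *
xg=np.array([np.cos(-.14),np.sin(-.14),0]); zs=-.5*xg+np.array([0,0,.866]); zt=-zs
yg=np.cross([0,0,1],xg)
foot=np.array([.585,.046,.125])
cand=[]
for k in range(8):
    y=R.from_rotvec(zs*k*np.pi/4).apply(yg)
    q=quat(np.stack([np.cross(y,zt),y,zt],1)); j=inverse_kinematics(list(foot+zs*.2),q)
    print(k,None if j is None else np.round(j,2).tolist()); cand.append((q,j))
best=min((c for c in cand if c[1] is not None),key=lambda c:abs(c[1][5]))
move_to(list(foot+zs*.2),best[0]); hold(.3)
im=get_image("wrist");np.savez("/tmp/w1.npz",**im);cv2.imwrite("pics/w1.png",im["frame"])
s=state();print(s["time"],s["joint_pos"].round(3),s["ee_pos"])
V=np.linalg.inv(im["view"]);T=R.from_quat(np.roll(s["ee_rot"],-1)).as_matrix()
print("cam in tool",T.T@(V[:3,3]-s["ee_pos"]),(T.T@V[:3,:3]).round(2).tolist())
# crank
q=None
for a in (-.28,-.28+np.pi):
    j=inverse_kinematics([.445,.285,.26],down(a)); print(a,j)
    if j is not None and (q is None or abs(j[5])<abs(q[1][5])): q=(a,j)
move_to([.445,.285,.26],down(q[0])); hold(.3)
im=get_image("wrist");np.savez("/tmp/w2.npz",**im);cv2.imwrite("pics/w2.png",im["frame"]);print(state()["time"])
E
```

```text
0 [0.15, -0.64, 1.8, -0.15, 1.49, -1.3]
1 [0.15, -0.64, 1.8, -0.15, 1.49, -2.09]
2 None
3 [0.15, -0.64, 1.8, -0.15, 1.49, 2.63]
4 [0.15, -0.64, 1.8, -0.15, 1.49, 1.84]
5 [0.15, -0.64, 1.8, -0.15, 1.49, 1.05]
6 [0.15, -0.64, 1.8, -0.15, 1.49, 0.27]
7 [0.15, -0.64, 1.8, -0.15, 1.49, -0.52]
2.8083 [ 0.154 -0.643  1.796 -0.146  1.486  0.269] [0.48605653 0.05972759 0.2980939 ]
cam in tool [ 0.07282843  0.00058436 -0.15405353] [[-0.0, 0.96, 0.27], [1.0, 0.0, -0.0], [-0.0, 0.27, -0.96]]
-0.28 [ 5.05247305e-01 -9.34139332e-02  1.36297825e+00 -4.44089210e-16
  1.87202834e+00 -7.85549022e-01]
2.861592653589793 [ 5.05247305e-01 -9.34139332e-02  1.36297825e+00 -4.44089210e-16
  1.87202834e+00  2.35604363e+00]
4.15
```

View pics/w1.png

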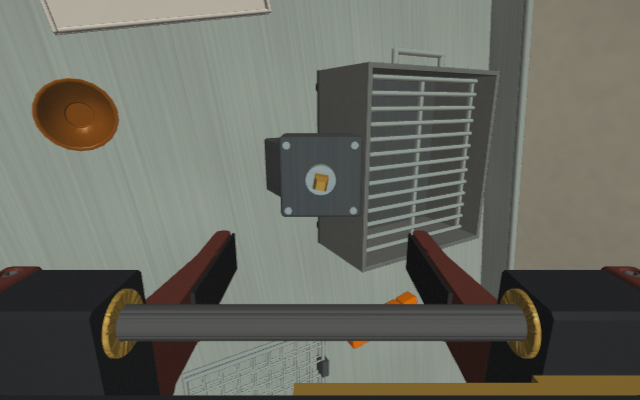

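View pics/w2.png

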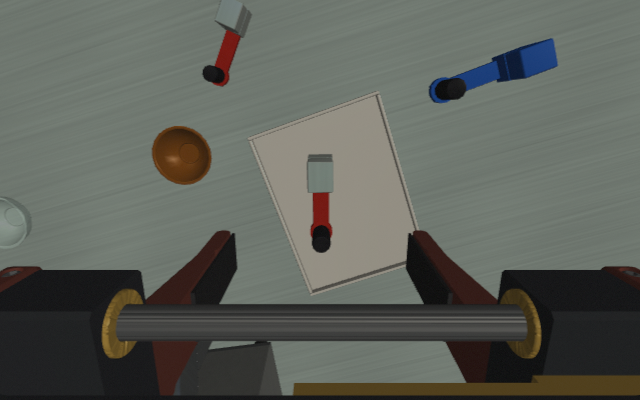

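w1 shows the gearbox face at (321,175) with its collar and brass shaft at (320,182), slightly rotated. w2 shows the hub top at (320,175), the arm to the knob at (321,240), and the whole tray. Now I compute precise poses from these.

Run:
```python
from h import *
im=dict(np.load("/tmp/w2.npz"));P=cloud(im);hsv=cv2.cvtColor(im["frame"],cv2.COLOR_BGR2HSV);H,S,V=[hsv[...,i].astype(int) for i in range(3)]
m=np.zeros(H.shape,bool);m[140:255,280:360]=1
hub=m&(P[...,2]>.057)&(P[...,2]<.064)&(V>100)
hub=cv2.erode(hub.astype(np.uint8),np.ones((3,3)))>0
print("hub z",np.median(P[hub][:,2]),hub.sum(),cv2.minAreaRect((P[hub][:,:2]*1000).astype(np.float32)))
red=m&((H<8)|(H>172))&(S>140)&(V>60); vx=cv2.fitLine((P[red][:,:2]).astype(np.float32),cv2.DIST_L2,0,.01,.01).ravel(); print("arm z",np.median(P[red][:,2]),vx,np.degrees(np.arctan2(vx[1],vx[0])), red.sum())
kn=m&(P[...,2]>.049)&(P[...,2]<.0565)&(V<70); print("knob",P[kn].mean(0),kn.sum())
tr=(S<45)&(V>140)&(P[...,2]<.03)&(P[...,2]>.001); 
n,l,st,c=cv2.connectedComponentsWithStats(tr.astype(np.uint8)); b=l==l[150,300]; print("tray",b.sum(),np.median(P[b],0),cv2.minAreaRect((P[b][:,:2]*1000).astype(np.float32)), "V",V[150,300],S[150,300],P[150,300])
# tray corners by rays at z=.014
for u,v in ((378,93),(249,139),(312,294)): print("corner",unproj(im,u,v,z=.014).round(4))
im=dict(np.load("/tmp/w1.npz"));P=cloud(im);hsv=cv2.cvtColor(im["frame"],cv2.COLOR_BGR2HSV);H,S,V=[hsv[...,i].astype(int) for i in range(3)]
f=P[138:212,285:358].reshape(-1,3); f=f[f[:,2]>.05]
# plane by trimmed SVD
k=np.ones(len(f),bool)
for _ in range(8):
    c=f[k].mean(0);n=np.linalg.svd(f[k]-c,full_matrices=False)[2][2];n*=np.sign(n[2]);k=abs((f-c)@n)<.003
print("face",k.sum(),c.round(4),n.round(4),"tilt",np.degrees(np.arccos(n[2])),"yaw",np.degrees(np.arctan2(-n[1],-n[0])))
yg=np.cross([0,0,1],-n);yg/=np.linalg.norm(yg);xt=np.cross(yg,n)
br=np.zeros(H.shape,bool);br[165:205,300:345]=1;br&=(H>10)&(H<30)&(S>100)
h=(P-c)@n
print("brass h",np.percentile(h[br],[5,50,95,100]))
tip=br&(h>.033); X=np.stack([(P-c)@xt,(P-c)@yg],-1)
print("tip",tip.sum(),cv2.minAreaRect((X[tip]*1000).astype(np.float32)),X[tip].mean(0),P[tip].mean(0))
col=np.zeros(H.shape,bool);col[155:205,295:345]=1;col&=(h>.007)&(h<.013)&~br
print("collar",col.sum(),cv2.minEnclosingCircle((X[col]*1000).astype(np.float32)))
face=(np.abs(h)<.0025)&(P[...,2]>.06)&(np.hypot(X[...,0],X[...,1])<.08)
print("facerect",cv2.minAreaRect((X[face]*1000).astype(np.float32)))
a=cv2.resize(im["frame"][120:230,250:400],(750,550),interpolation=3);cv2.imwrite("pics/shaft.png",a)
# grate
g=P[85:235,372:470].reshape(-1,3);g=g[g[:,2]>.07];print("bars",np.histogram(g[:,2],bins=np.arange(.07,.14,.004)))
```

```text
hub z 0.06037163753857033 637 ((447.79998779296875, 283.1876220703125), (24.631683349609375, 30.732481002807617), 73.49347686767578)
arm z 0.013410910668766624 [ 0.9638288  -0.2665221   0.49860162  0.26825374] -15.457416 566
knob [0.52331099 0.26170525 0.0530599 ] 249
tray 17178 [0.48267947 0.30492576 0.00442592] ((494.2906799316406, 296.2685241699219), (211.9812774658203, 150.91015625), 3.136310338973999) V 148 28 [0.42037458 0.26536216 0.00451137]
corner [0.3826 0.3691 0.014 ]
corner [0.3906 0.2131 0.014 ]
corner [0.6054 0.2256 0.014 ]
face 555 [0.5883 0.0428 0.1195] [-0.461  -0.5209  0.7184] tilt 44.074241400182714 yaw 48.49241845758728
brass h [0.00845028 0.02468724 0.03048454 0.24971614]
tip 1 ((191.04197692871094, 191.7353515625), (0.0, 0.0), 0.0) [0.19104198 0.19173534] [0.42052287 0.14255869 0.43181436]
collar 518 ((-12.020641326904297, -8.853696823120117), 28.811861038208008)
facerect ((0.443328857421875, -10.048538208007812), (40.06982421875, 101.65128326416016), 31.16069984436035)
bars (array([ 231,  239,  226,  226,  199,    5,  126, 1034, 4822,  216,   88,
         43,    9,    2,    2,    9,    0]), array([0.07 , 0.074, 0.078, 0.082, 0.086, 0.09 , 0.094, 0.098, 0.102,
       0.106, 0.11 , 0.114, 0.118, 0.122, 0.126, 0.13 , 0.134, 0.138]))
```

View pics/shaft.png

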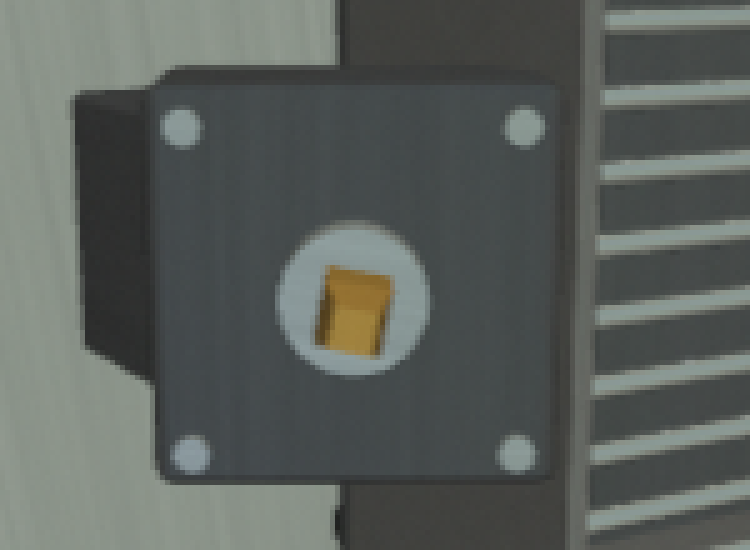

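The crop shows the face screws at the crop corners, the collar centred at (353,299) and the square shaft turned about 8° from the face. The bright tip face is the lower rectangle. I cast these onto the known planes.

Run:
```python
from h import *
from scipy.optimize import least_squares
im=dict(np.load("/tmp/w1.npz"));P=cloud(im)
g=lambda p:(p[0]/5+250-.4,p[1]/5+120-.4)
K=im["camera_matrix"];Vi=np.linalg.inv(im["view"])
def cast(p,c,n):
    u,v=g(p);r=Vi[:3,:3]@np.array([(u-K[0,2])/K[0,0],-(v-K[1,2])/K[1,1],-1]);o=Vi[:3,3];return o+r*((c-o)@n)/(r@n)
foot=unproj(im,*g((353,299)),z=.125);print("foot",foot)
scr=[(181,128),(525,127),(191,455),(517,454)]
for yaw in np.radians([-12,-10,-8,-6,-4]):
    xg=np.array([np.cos(yaw),np.sin(yaw),0]);n=-.5*xg+np.array([0,0,np.sqrt(.75)]);yg=np.cross([0,0,1],xg);xt=np.cross(yg,n)
    X=[((q:=cast(p,foot-.01*n,n)-foot)@xt*1e3,q@yg*1e3) for p in scr]; X=np.array(X)
    an=lambda a,b:np.degrees(np.arctan2(b[1]-a[1],b[0]-a[0]))
    print(round(np.degrees(yaw)),X.round(1).tolist(),"edges",[round(an(X[a],X[b]),1) for a,b in((0,1),(2,3),(0,2),(1,3))])
    T=np.array([((q:=cast(p,foot+.026*n,n)-foot)@xt*1e3,q@yg*1e3) for p in ((333,306),(388,311),(378,357),(322,350))])
    B=np.array([((q:=cast(p,foot,n)-foot)@xt*1e3,q@yg*1e3) for p in ((326,267),(393,276))])
    print("   tip",T.mean(0).round(2),T.round(1).tolist(),[round(an(T[a],T[b]),1) for a,b in((0,1),(3,2),(0,3),(1,2))],"base",B.round(1).tolist(),round(an(B[0],B[1]),1))
# depth-derived normal using the 4 quadrants of the face
pts=[]
for a,b in((200,90),(260,200),(470,90),(500,300),(200,400),(300,440),(480,420),(230,300)):
    u,v=map(int,g((a,b)));pts.append(P[v,u])
pts=np.array(pts);c=pts.mean(0);n=np.linalg.svd(pts-c)[2][2];n*=np.sign(n[2]);print(n,np.abs((pts-c)@n).max(),"tilt",np.degrees(np.arccos(n[2])),"yaw",np.degrees(np.arctan2(-n[1],-n[0])), "h foot",(foot-c)@n)
# rim front edge line in world
for u,v in((368,64),(363,269),(497,73)): print("rim",unproj(im,u,v,z=.13).round(4))
```

```text
foot [0.58436526 0.0414056  0.125     ]
-12 [[-38.6, 32.9], [34.4, 37.4], [-33.8, -39.1], [38.6, -34.6]] edges [np.float64(3.6), np.float64(3.6), np.float64(-86.2), np.float64(-86.7)]
   tip [ 0.56 -1.65] [[-4.1, 3.1], [6.8, 2.8], [5.4, -6.6], [-5.8, -5.8]] [np.float64(-1.9), np.float64(-3.9), np.float64(-100.6), np.float64(-98.4)] base [[-6.1, 6.5], [8.1, 5.4]] -4.3
-10 [[-37.5, 33.9], [35.5, 36.2], [-35.0, -38.5], [37.6, -36.1]] edges [np.float64(1.8), np.float64(1.9), np.float64(-88.0), np.float64(-88.3)]
   tip [ 0.52 -1.22] [[-4.0, 3.7], [6.8, 3.0], [5.2, -6.3], [-5.9, -5.2]] [np.float64(-3.6), np.float64(-5.6), np.float64(-102.3), np.float64(-100.1)] base [[-5.9, 6.7], [8.3, 5.2]] -6.1
-8 [[-36.4, 34.9], [36.5, 35.0], [-36.3, -37.8], [36.6, -37.6]] edges [np.float64(0.1), np.float64(0.1), np.float64(-89.9), np.float64(-89.9)]
   tip [ 0.49 -0.78] [[-3.9, 4.3], [6.9, 3.3], [5.0, -6.1], [-6.1, -4.6]] [np.float64(-5.4), np.float64(-7.4), np.float64(-104.0), np.float64(-101.8)] base [[-5.7, 6.9], [8.4, 5.0]] -7.8
-6 [[-35.3, 35.9], [37.5, 33.8], [-37.5, -37.0], [35.5, -39.1]] edges [np.float64(-1.6), np.float64(-1.6), np.float64(-91.7), np.float64(-91.6)]
   tip [ 0.47 -0.35] [[-3.7, 4.9], [7.0, 3.5], [4.8, -5.8], [-6.2, -4.0]] [np.float64(-7.1), np.float64(-9.2), np.float64(-105.7), np.float64(-103.4)] base [[-5.5, 7.1], [8.6, 4.7]] -9.6
-4 [[-34.1, 36.8], [38.4, 32.6], [-38.6, -36.3], [34.3, -40.6]] edges [np.float64(-3.4), np.float64(-3.4), np.float64(-93.5), np.float64(-93.2)]
   tip [0.46 0.09] [[-3.6, 5.5], [7.1, 3.8], [4.6, -5.5], [-6.3, -3.4]] [np.float64(-8.9), np.float64(-11.0), np.float64(-107.4), np.float64(-105.1)] base [[-5.2, 7.3], [8.7, 4.5]] -11.4
[-0.49226195  0.09744003  0.86497607] 0.000692430359710637 tilt 30.12002670862811 yaw -11.196588303297009 h foot 0.009524900208982646
rim [0.6543 0.1494 0.13  ]
rim [ 0.6246 -0.0824  0.13  ]
rim [0.8679 0.1193 0.13  ]
```

```bash
cat >> h.py <<'E'
yaw=np.radians(-8);xg=np.array([np.cos(yaw),np.sin(yaw),0]);N=-.5*xg+np.array([0,0,np.sqrt(.75)]);yg=np.cross([0,0,1],xg);xt=np.cross(yg,N)
FOOT=np.array([.5845,.0404,.125]); CR=np.array([.447,.2833]); CY=np.radians(-15.9)
def shaftq(phi): # crank x at phi in (xt,yg)
    y=R.from_rotvec(N*phi).apply(yg);return quat(np.stack([np.cross(y,-N),y,-N],1))
def tcp(h,f=FOOT): return list(f+N*(h+.031))
def rep(t=""):
    s=state();print(t,"t",round(s["time"],2),"p",s["ee_pos"].round(4),"F",s["ft_force"].round(1),"Fn",round(float(s["ft_force"]@N),1),"M",s["moment"].round(2),"gap",round(s["finger_gap"],4));return s
E
python3 - <<'E'
from h import *
q=down(CY)
move_to([*CR,.13],q); move_l([*CR,.035],.12); rep("at"); close(); rep("closed")
move_l([*CR,.20],.2); rep("lift")
pq=shaftq(np.radians(-8.5)); j=inverse_kinematics(tcp(.10),pq); print(np.round(j,2))
move_to(tcp(.10),pq); hold(.2); rep("pre")
im=get_image("wrist");np.savez("/tmp/w3.npz",**im);cv2.imwrite("pics/w3.png",im["frame"])
E
```

```text
at t 5.67 p [0.4476 0.2837 0.0361] F [0.6 0.6 0.1] Fn -0.1 M [ 0.1  -0.07  0.  ] gap 0.0876
closed t 6.62 p [0.4469 0.2832 0.035 ] F [ 0.  -0.5 -0.2] Fn -0.2 M [-0.05 -0.1  -0.02] gap 0.0278
lift t 7.6 p [0.4465 0.2831 0.1982] F [ 0.6 -0.5 -2.2] Fn -2.2 M [ 0.06 -0.13  0.01] gap 0.028
[ 0.11 -0.59  1.87 -0.13  1.35 -1.18]
pre t 8.77 p [0.5198 0.0506 0.2379] F [-0.6  0.1 -2.2] Fn -1.6 M [ 0.12  0.33 -0.07] gap 0.0279
```

View pics/w3.png

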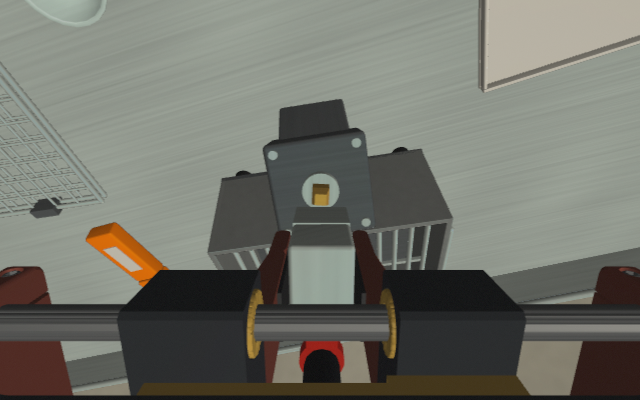

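w3 shows the crank held squarely, hub at (320,245), with the shaft straight ahead at (320,190) and its sides parallel to the hub's. I check the hub offset in the grip and the foot again, then insert.

Run:
```python
from h import *
im=dict(np.load("/tmp/w3.npz"));P=cloud(im);s=state();T=R.from_quat(np.roll(s["ee_rot"],-1)).as_matrix()
f=unproj(im,320.5,190.5,z=.125);d=f-FOOT;print("foot2",f,"d xt,yg mm",d@xt*1e3,d@yg*1e3)
X=(P-s["ee_pos"])@T
hub=np.zeros(P.shape[:2],bool);hub[215:300,288:355]=1;hub&=(abs(X[...,2]+.025)<.004)
print("hub top: tool x,y range",X[hub][:,:2].min(0),X[hub][:,:2].max(0),"z",np.median(X[hub][:,2]))
# front face of hub: rows 208-225
ff=X[209:222,305:337].reshape(-1,3);print("face x",np.percentile(ff[:,0],[10,50,90]),"z",np.percentile(ff[:,2],[5,95]))
```

```text
foot2 [0.58350634 0.04138714 0.125     ] d xt,yg mm -0.9711365136368129 0.8392423766723645
hub top: tool x,y range [-0.00900592 -0.01357569] [0.01700574 0.0145211 ] z -0.025033658676136335
face x [0.01593981 0.01621025 0.01647503] z [0.00612367 0.02604846]
```

```bash
cat >> h.py <<'E'
FOOT=FOOT-.0009*xt+.0004*yg
E
python3 - <<'E'
from h import *
move_l(tcp(.032),.12); s=rep("32")
for h in (.024,.018,.012,.007,.003,.001,0):
    move_l(tcp(h),.04); s=rep(f"{h*1e3:.0f} reached {(s['ee_pos']-FOOT)@N*1e3-31:.1f}")
    if abs(s["ft_force"]@N)>25: break
s=state();e=s["ee_pos"]-FOOT;print("final",(e@N-.031)*1e3,e@xt*1e3,e@yg*1e3)
E
```

```text
32 t 9.53 p [0.5535 0.0449 0.1802] F [-0.3  0.4 -2.5] Fn -2.0 M [0.05 0.33 0.04] gap 0.0279
24 reached 32.5 t 9.88 p [0.5572 0.0442 0.1725] F [-0.2 -0.7 -2.7] Fn -2.3 M [ 0.12  0.3  -0.04] gap 0.0279
18 reached 23.9 t 10.18 p [0.5602 0.0437 0.1669] F [ 0.1 -0.4 -3. ] Fn -2.7 M [ 0.08  0.35 -0.08] gap 0.028
12 reached 17.6 t 10.48 p [0.5631 0.0434 0.1617] F [-1.   0.3 -4.2] Fn -3.1 M [0.15 0.53 0.01] gap 0.0275
7 reached 11.6 t 10.76 p [0.5655 0.043  0.1573] F [-1.6  0.7 -3.9] Fn -2.5 M [0.17 0.64 0.06] gap 0.0277
3 reached 6.6 t 11.01 p [0.5675 0.0428 0.154 ] F [-1.5 -0.  -5.7] Fn -4.2 M [0.26 0.76 0.01] gap 0.0277
1 reached 2.7 t 11.26 p [0.5684 0.0428 0.1524] F [-2.6  0.6 -4.5] Fn -2.6 M [0.29 1.   0.05] gap 0.0278
0 reached 0.9 t 11.51 p [0.5686 0.0427 0.1522] F [-8.4  1.8 -0.6] Fn 3.8 M [0.34 1.54 0.07] gap 0.0277
final 0.5498354743175213 0.6145565834940401 -0.31024828599631404
```

Run:
```python
from h import *
for h in (-.001,-.002):
    move_l(tcp(h),.04); s=rep("press");e=s["ee_pos"]-FOOT;print((e@N-.031)*1e3,e@xt*1e3,e@yg*1e3)
    if s["ft_force"]@N>15: break
im=get_image("side");np.savez("/tmp/s1.npz",**im)
im2=get_image("scene");np.savez("/tmp/c1.npz",**im2)
a=[cv2.resize(im["frame"][130:230,230:380],(600,400),interpolation=3)]
cv2.imwrite("pics/home.png",a[0])
P=cloud(im2)
def rimbar(im,n):
    P=cloud(im).reshape(-1,3);d=P-(FOOT+.055*xg);x=d@xg;y=d@yg
    b=(x>.03)&(x<.19)&(abs(y)<.1)&(P[:,2]>.07);r=(abs(x-.217)<.003)&(abs(y)<.11)|((abs(abs(y)-.117)<.003)&(x>.02)&(x<.2))
    print(n,"z bars top pct",np.percentile(P[b,2],[60,80,95]).round(4),"rim",np.percentile(P[r&(P[:,2]>.1),2],[50,80,95]).round(4))
rimbar(im2,"scene");rimbar(im,"side");rimbar(dict(np.load("/tmp/w1.npz")),"w1");rimbar(dict(np.load("/tmp/scene0.npz")),"scene0")
```

```text
press t 11.76 p [0.5688 0.0427 0.1522] F [-15.3   1.6   5.1] Fn 12.1 M [ 0.33  2.33 -0.05] gap 0.0278
0.45731105287769025 0.7395095713482146 -0.34511865736258424
press t 12.01 p [0.5691 0.0426 0.1522] F [-21.2   1.5   8.6] Fn 18.0 M [ 0.23  2.73 -0.14] gap 0.0277
0.3571662166931347 1.0803706396031176 -0.3839896285357631
scene z bars top pct [0.1036 0.1051 0.1073] rim [0.1218 0.1301 0.1323]
side z bars top pct [0.104  0.1051 0.1066] rim [0.1189 0.1294 0.1315]
w1 z bars top pct [0.1044 0.1049 0.1055] rim [0.1222 0.1307 0.1315]
scene0 z bars top pct [0.1039 0.1053 0.1071] rim [0.1231 0.13   0.1325]
```

View pics/home.png

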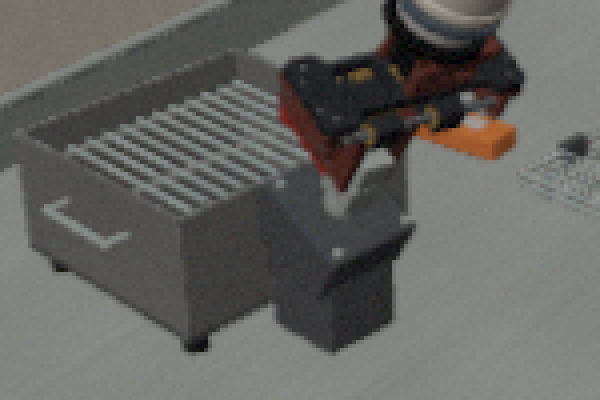

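The crank is home: it stops hard about 0.4 mm from my estimated seat, with the force rising. The bars are about 25 mm below the rim, so about 1.25 rad plus play. Winding in steps, with checks.

```bash
cat >> h.py <<'E'
def bars(n="w"):
    for c in ("scene","side"):
        im=get_image(c);np.savez(f"/tmp/{n}_{c}.npz",**im)
        P=cloud(im).reshape(-1,3);d=P-(FOOT+.055*xg);x=d@xg;y=d@yg
        b=(x>.03)&(x<.19)&(abs(y)<.1)&(P[:,2]>.07)&(P[:,2]<.14);r=(abs(x-.217)<.003)&(abs(y)<.11)|((abs(abs(y)-.117)<.003)&(x>.02)&(x<.2))
        print("  ",c,"bars",np.percentile(P[b,2],[60,80,95]).round(4),"rim",np.percentile(P[r&(P[:,2]>.1)&(P[:,2]<.14),2],[80,95]).round(4))
E
python3 - <<'E'
from h import *
p0=np.radians(-8.5); move_l(tcp(.0003),.04); rep("relaxed")
for d in (.1,.3,.5,.7,.9,1.1):
    move_to(tcp(.0003),shaftq(p0-d)); s=rep(f"{d}")
    if np.linalg.norm(s["ft_force"])>45: break
hold(.1); bars("a")
s=state();e=s["ee_pos"]-FOOT;print((e@N-.031)*1e3,e@xt*1e3,e@yg*1e3,s["joint_pos"].round(3))
E
```

```text
relaxed t 12.36 p [0.5688 0.0427 0.1525] F [-4.5  1.7 -1.8] Fn 0.8 M [0.33 1.2  0.03] gap 0.0276
0.1 t 12.61 p [0.5687 0.0424 0.1523] F [-4.6 -0.8 -2.1] Fn 0.4 M [ 0.17  1.26 -0.07] gap 0.028
0.3 t 12.92 p [0.5685 0.0429 0.152 ] F [-6.8  1.5 -1. ] Fn 2.6 M [0.45 1.51 0.05] gap 0.028
0.5 t 13.22 p [0.5684 0.0429 0.152 ] F [-7.4  1.6 -1.3] Fn 2.6 M [0.36 1.54 0.08] gap 0.0278
0.7 t 13.53 p [0.5684 0.0429 0.152 ] F [-7.7  2.  -2.1] Fn 2.1 M [0.38 1.54 0.01] gap 0.028
0.9 t 13.84 p [0.5683 0.0428 0.152 ] F [-7.7  1.5 -1.3] Fn 2.8 M [0.34 1.6  0.02] gap 0.0278
1.1 t 14.15 p [0.5683 0.0428 0.1519] F [-7.5  1.4 -1.7] Fn 2.4 M [0.32 1.64 0.02] gap 0.0279
   scene bars [0.1212 0.1228 0.1247] rim [0.1302 0.1327]
   side bars [0.1216 0.1229 0.1243] rim [0.1305 0.1319]
0.5153769477606873 0.1924507503637627 -0.23416776891115 [ 0.081 -0.447  1.926 -0.119  1.154 -0.082]
```

```bash
cat >> h.py <<'E'
def fine(im,t):
    P=cloud(im);V=im["frame"].max(-1).astype(int);V=V.reshape(-1);P=P.reshape(-1,3);d=P-(FOOT+.055*xg);x=d@xg;y=d@yg;z=P[:,2]
    zoneb=(x>.03)&(x<.19)&(abs(y)<.1)&(z>.07)&(z<.145)
    top=np.percentile(z[zoneb],80);b=zoneb&(abs(z-top)<.004)&(V>np.percentile(V[zoneb&(abs(z-top)<.004)],40))
    rr=[]
    for m in ((abs(x-.217)<.0022)&(abs(y)<.1),(abs(y-.117)<.0022)&(x>.02)&(x<.2),(abs(y+.117)<.0022)&(x>.02)&(x<.2),(abs(x-.003)<.0022)&(abs(y)<.1)):
        q=z[m&(abs(z-.13)<.005)];rr.append((len(q),round(float(np.median(q)),4) if len(q) else 0))
    tb=(x<-.12)&(abs(z)<.01);print(t,"bars",b.sum(),np.median(z[b]).round(4),"rim",rr,"table",np.median(z[tb]).round(4) if tb.any() else None)
E
python3 - <<'E'
from h import *
for f in ("w1","scene0","side0","a_scene","a_side"): fine(dict(np.load(f"/tmp/{f}.npz")),f)
E
```

```text
w1 bars 2691 0.1043 rim [(481, 0.1305), (426, 0.1309), (181, 0.1311), (725, 0.1307)] table 0.0007
scene0 bars 537 0.104 rim [(85, 0.1302), (80, 0.1297), (66, 0.1294), (85, 0.1298)] table 0.0003
side0 bars 289 0.1038 rim [(54, 0.1292), (20, 0.1307), (16, 0.1298), (54, 0.1303)] table 0.0007
a_scene bars 582 0.1213 rim [(79, 0.13), (92, 0.1296), (65, 0.1293), (85, 0.13)] table 0.0003
a_side bars 346 0.1216 rim [(53, 0.1288), (23, 0.1306), (10, 0.1306), (41, 0.1301)] table 0.0007
```

Run:
```python
from h import *
p0=np.radians(-8.5)
for d in (1.3,1.5): move_to(tcp(.0003),shaftq(p0-d)); s=rep(f"{d}")
hold(.1)
for c in ("scene","side","wrist","scene","side"):
    im=get_image(c);np.savez(f"/tmp/b_{c}.npz",**im);fine(im,c)
cv2.imwrite("pics/b_wrist.png",dict(np.load("/tmp/b_wrist.npz"))["frame"])
```

```text
1.3 t 14.66 p [0.5683 0.0428 0.1519] F [-8.5  1.7 -1.8] Fn 2.8 M [0.35 1.73 0.07] gap 0.0282
1.5 t 14.97 p [0.5682 0.0428 0.1519] F [-8.1  1.6 -1.8] Fn 2.5 M [0.29 1.7  0.01] gap 0.0282
scene bars 606 0.1295 rim [(84, 0.1302), (79, 0.1301), (63, 0.1286), (79, 0.1299)] table 0.0003
side bars 364 0.1296 rim [(44, 0.1299), (23, 0.1304), (14, 0.1306), (34, 0.1299)] table 0.0007
wrist bars 6299 0.1299 rim [(816, 0.1306), (1168, 0.1307), (125, 0.1309), (1292, 0.1306)] table 0.0005
scene bars 640 0.1294 rim [(82, 0.1297), (86, 0.13), (64, 0.13), (82, 0.1304)] table 0.0003
side bars 357 0.1298 rim [(43, 0.1299), (20, 0.1306), (12, 0.1302), (33, 0.13)] table 0.0007
```

View pics/b_wrist.png

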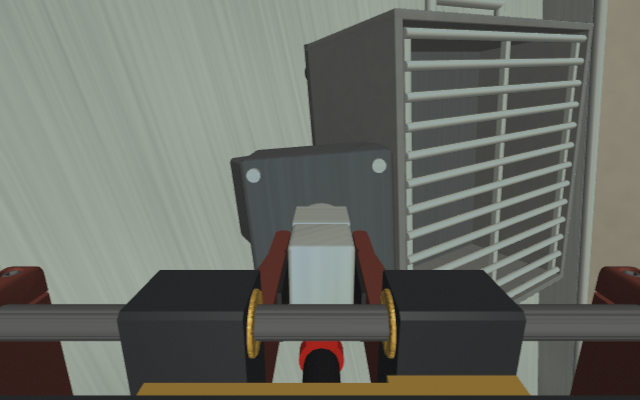

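```bash
cat >> h.py <<'E'
def prof(im):
    P=cloud(im).reshape(-1,3);d=P-(FOOT+.055*xg);x=d@xg;y=d@yg;z=P[:,2]
    m=(x>.02)&(x<.10)&(y>-.02)&(y<.11)&(abs(z-.13)<.012); i=np.floor(y[m]/.0005).astype(int);zz=z[m]
    pr={k:(np.median(zz[i==k]),(i==k).sum()) for k in np.unique(i)}
    tops=[]
    ks=sorted(pr)
    for k in ks:
        w=[pr[j][0] for j in range(k-12,k+13) if j in pr and pr[j][1]>=8]
        if pr[k][1]>=8 and pr[k][0]>=max(w): tops.append((round(k*.5,1),round(pr[k][0]*1e3,2)))
    print("tops",tops)
    for nm,r in (("front",(x>.001)&(x<.005)&(abs(y-.04)<.06)),("left",(abs(y-.117)<.002)&(x>.02)&(x<.1))):
        q=z[r&(abs(z-.13)<.004)];print(nm,len(q),(np.median(q)*1e3).round(2),(q.std()*1e3).round(2))
E
python3 - <<'E'
from h import *
prof(dict(np.load("/tmp/b_wrist.npz")));prof(dict(np.load("/tmp/w1.npz")))
im=dict(np.load("/tmp/b_wrist.npz"));P=cloud(im)
d=P-(FOOT+.055*xg)
print([(v,(d[v,440:460]@yg*1e3).mean().round(1),(P[v,440:460,2]*1e3).mean().round(2)) for v in range(85,135)])
E
```

```text
tops [(np.float64(-18.0), np.float64(130.48)), (np.float64(0.0), np.float64(130.4)), (np.float64(18.0), np.float64(130.36)), (np.float64(35.5), np.float64(130.43)), (np.float64(54.5), np.float64(130.27)), (np.float64(71.5), np.float64(130.34)), (np.float64(90.5), np.float64(130.35)), (np.float64(108.0), np.float64(130.32))]
front 992 130.62 0.6
left 612 130.6 0.49
tops []
front 368 130.74 1.07
left 206 130.78 0.62
[(85, np.float64(81.1), np.float64(27.04)), (86, np.float64(80.1), np.float64(27.12)), (87, np.float64(79.1), np.float64(26.87)), (88, np.float64(78.0), np.float64(26.76)), (89, np.float64(76.2), np.float64(77.58)), (90, np.float64(74.6), np.float64(129.1)), (91, np.float64(74.0), np.float64(129.86)), (92, np.float64(73.3), np.float64(129.83)), (93, np.float64(72.7), np.float64(130.18)), (94, np.float64(72.1), np.float64(138.23)), (95, np.float64(71.5), np.float64(130.26)), (96, np.float64(70.9), np.float64(129.78)), (97, np.float64(70.2), np.float64(129.68)), (98, np.float64(69.1), np.float64(103.27)), (99, np.float64(67.2), np.float64(52.21)), (100, np.float64(65.7), np.f
[... 819 characters left out ...]
loat64(56.2), np.float64(129.52)), (120, np.float64(55.6), np.float64(129.89)), (121, np.float64(55.0), np.float64(130.16)), (122, np.float64(54.3), np.float64(130.22)), (123, np.float64(53.7), np.float64(130.14)), (124, np.float64(53.0), np.float64(129.93)), (125, np.float64(50.9), np.float64(119.38)), (126, np.float64(45.4), np.float64(83.13)), (127, np.float64(39.8), np.float64(47.51)), (128, np.float64(36.0), np.float64(26.89)), (129, np.float64(34.9), np.float64(26.72)), (130, np.float64(33.9), np.float64(27.03)), (131, np.float64(32.8), np.float64(26.84)), (132, np.float64(31.7), np.float64(27.16)), (133, np.float64(30.6), np.float64(27.05)), (134, np.float64(29.5), np.float64(27.04))]
```

Bar tops are at 130.35 mm against a rim of 130.6 mm. I nudge up by 0.25 mm, back off within the play, pull off, and return to above the tray.

Run:
```python
from h import *
p0=np.radians(-8.5)
move_to(tcp(.0003),shaftq(p0-1.513)); hold(.1); prof(get_image("wrist"))
move_to(tcp(.0006),shaftq(p0-1.42)); rep("backed"); prof(get_image("wrist"))
for h in (.006,.014,.022,.03): move_l(tcp(h),.06); rep(f"{h}")
move_l(tcp(.11),.2)
im=get_image("wrist");prof(im)
move_to([*CR,.16],down(CY)); hold(.2); rep("above tray")
im=get_image("wrist");np.savez("/tmp/w5.npz",**im);s=state();T=R.from_quat(np.roll(s["ee_rot"],-1)).as_matrix()
X=(cloud(im)-s["ee_pos"])@T;hub=np.zeros(X.shape[:2],bool);hub[215:300,288:355]=1;hub&=(abs(X[...,2]+.025)<.004)
print("hub top z",np.median(X[hub][:,2]),X[hub][:,:2].min(0),X[hub][:,:2].max(0))
ff=X[209:222,305:337].reshape(-1,3);print("face x",np.median(ff[:,0]))
for c in("scene",): fine(get_image(c),c)
```

```text
tops [(np.float64(-18.0), np.float64(130.59)), (np.float64(0.5), np.float64(130.54)), (np.float64(18.0), np.float64(130.46)), (np.float64(36.0), np.float64(130.59)), (np.float64(53.5), np.float64(130.47)), (np.float64(72.0), np.float64(130.43)), (np.float64(89.5), np.float64(130.39)), (np.float64(108.5), np.float64(130.48))]
front 1013 130.54 0.73
left 606 130.6 0.53
backed t 15.97 p [0.5686 0.0429 0.1522] F [-6.   2.5 -3.3] Fn 0.3 M [0.46 1.34 0.17] gap 0.0278
tops [(np.float64(-18.0), np.float64(130.51)), (np.float64(0.0), np.float64(130.52)), (np.float64(18.0), np.float64(130.64)), (np.float64(36.0), np.float64(130.58)), (np.float64(54.5), np.float64(130.42)), (np.float64(72.0), np.float64(130.44)), (np.float64(90.0), np.float64(130.53)), (np.float64(107.5), np.float64(130.39))]
front 964 130.58 0.73
left 579 130.59 0.49
0.006 t 16.27 p [0.5657 0.0429 0.1572] F [-6.9 -0.2 -2.6] Fn 1.2 M [0.2  1.57 0.01] gap 0.0276
0.014 t 16.55 p [0.5619 0.0434 0.1652] F [-8.2  1.  -0.4] Fn 3.8 M [ 0.09  1.65 -0.04] gap 0.0282
0.022 t 16.83 p [0.5589 0.0441 0.173 ] F [-0.1  0.4 -1.9] Fn -1.5 M [ 0.04  0.44 -0.03] gap 0.0277
0.03 t 17.12 p [0.5547 0.0447 0.179 ] F [ 0.3 -0.6 -1.7] Fn -1.7 M [ 0.03  0.38 -0.  ] gap 0.0278
tops [(np.float64(-18.0), np.float64(130.7)), (np.float64(-0.5), np.float64(130.65)), (np.float64(17.5), np.float64(130.73)), (np.float64(36.5), np.float64(130.78)), (np.float64(54.0), np.float64(130.87)), (np.float64(72.5), np.float64(130.6)), (np.float64(90.0), np.float64(130.61)), (np.float64(109.0), np.float64(130.44))]
front 491 130.69 0.88
left 282 130.78 0.6
above tray t 18.92 p [0.4475 0.2825 0.1608] F [ 0.  -0.1 -2. ] Fn -1.7 M [ 0.07 -0.12 -0.03] gap 0.0281
hub top z -0.025414301170695153 [-0.00893467 -0.01378878] [0.01714479 0.0142689 ]
face x 0.016431655555671065
scene bars 587 0.1294 rim [(80, 0.1304), (80, 0.1297), (72, 0.1293), (84, 0.13)] table 0.0004
```

Run:
```python
from h import *
move_l([*CR,.045],.12); move_l([*CR,.038],.04); hold(.2); f0=rep("38")["ft_force"][2]
for z in np.arange(.037,.0329,-.0005):
    move_l([*CR,z],.02); hold(.05); s=rep(f"{z*1e3:.1f}")
    if s["ft_force"][2]-f0>2.5: break
gripper_open(); hold(.2); rep("open")
move_l([*CR,.16],.15); move_to([.40,.10,.30],down(0)); hold(.2); rep("away")
im=get_image("scene");np.savez("/tmp/fin.npz",**im);fine(im,"end")
i2=get_image("side");fine(i2,"side")
for n,i in (("scene",im),("side",i2)):
    b=dict(np.load(f"/tmp/{n}0.npz"));d=np.abs(i["frame"].astype(int)-b["frame"]).max(-1)>60;print(n,"diff",d.sum())
cv2.imwrite("pics/fin.png",np.hstack([cv2.resize(im["frame"][140:320,190:460],(400,267)),cv2.resize(i2["frame"][130:320,215:450],(400,323))[:267]]))
P=cloud(im);V=im["frame"].max(-1);m=np.zeros(V.shape,bool);m[225:310,310:425]=1
hub=m&(P[...,2]>.055)&(P[...,2]<.066)&(V>90);print("hub",P[hub].mean(0).round(4),hub.sum())
```

```text
38 t 20.65 p [0.4471 0.2833 0.0382] F [ 0.4 -0.7 -2.1] Fn -2.1 M [ 0.11 -0.15 -0.02] gap 0.028
37.0 t 20.95 p [0.447  0.2833 0.037 ] F [-1.4 -0.5 -2.8] Fn -1.8 M [ 0.06 -0.13  0.02] gap 0.0279
36.5 t 21.25 p [0.447  0.2833 0.0365] F [-0.2  0.5 -2.5] Fn -2.0 M [ 0.11 -0.11 -0.01] gap 0.0278
36.0 t 21.55 p [0.447  0.2833 0.0359] F [ 0.   0.5 -2.2] Fn -1.9 M [ 0.06 -0.08 -0.04] gap 0.0283
35.5 t 21.85 p [0.447  0.2833 0.0355] F [ 0.6  0.2 -2.8] Fn -2.7 M [ 0.06 -0.04 -0.01] gap 0.0275
35.0 t 22.15 p [0.4471 0.2834 0.0353] F [-0.7  0.1 -0.3] Fn 0.1 M [-0.04 -0.07 -0.05] gap 0.0276
34.5 t 22.45 p [0.447  0.2835 0.0351] F [-3.4 -0.4  4. ] Fn 5.1 M [-0.2   0.12 -0.17] gap 0.028
open t 23.68 p [0.447  0.2833 0.0345] F [ 0.3  0.2 -0. ] Fn -0.1 M [ 0.05 -0.18 -0.02] gap 0.0877
away t 25.79 p [0.4    0.1007 0.2986] F [ 0.8 -0.1  0.1] Fn -0.3 M [ 0.07 -0.14 -0.01] gap 0.088
end bars 594 0.1297 rim [(82, 0.1296), (83, 0.1295), (67, 0.1291), (87, 0.13)] table 0.0003
side bars 361 0.1299 rim [(48, 0.1306), (22, 0.1302), (22, 0.1301), (56, 0.1306)] table 0.0007
scene diff 8207
side diff 9353
hub [0.4491 0.2841 0.0598] 108
```

View pics/fin.png

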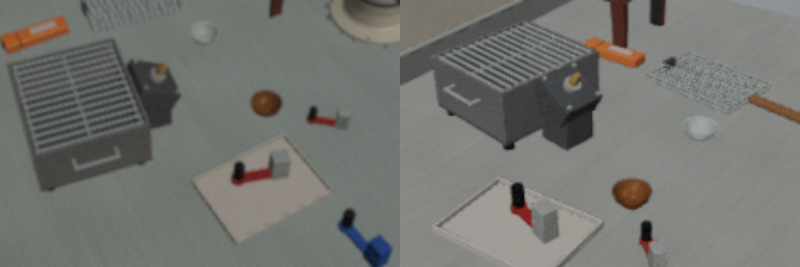

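The last picture shows the crank flat in the tray (left view 260,172), the grate flush, and the bowls, case and basket where they were. Handing in.

```bash
python3 -c "
from bench import *
print(job_done())"
```

```text
the job is handed in; nothing more can be done
None
```

I handed the job in at about 26 s: the grate measures flush with the rim to within about 0.3 mm, the crank is back flat in its tray, socket side down, and the bowls, case and basket look undisturbed in the final picture.

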